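Refit the inspection cover of a gearbox on its repair stand

TASK

Put the green inspection cover back on the sloping face of the gearbox, sliding it without forcing to feel for where both holes drop over the two brass studs, so that it sits flat on the face. Once it is down, swing the red catch fully round to its stop over the cover's edge and let go of everything. Leave the can, the tin and the wrench where they are.

Things in the scene. Friction and masses are not known exactly. Their poses are not given: they have to be found in the camera images.
- cover: Loose green plate, 90 (x) x 150 (y) x 8 mm, 0.32 kg, lying flat, with a yellow grip rib in its middle: 44 mm along x, 18 along y (grip across this), top 44 mm above the underside. Origin: centre of the underside; z towards the rib. Two 18 mm through holes at x 0, y +45 and -45 mm. Fits either way round (half a turn about z).
- seat: Fixed aluminium gearbox face, leaning 30 deg; x -65..65, y -95..130 mm. Origin in the face midway between two brass studs, 115 mm above the bench; z outward normal, x up the slope, y level. Studs 14 mm dia, 14 mm tall, at x 0, y +45 and -45 mm. The fitted cover's origin and axes match (or half a turn), 2 mm play all round; resting on the stud tops it rides 14 mm off the face.
- catch (a joint): Angle (rad) of the red catch, turning on an axis normal to the seat at its x 0, y 102 mm. 0 = closed at its stop, 36 mm nose along the seat's -y over the fitted cover's edge; grows anticlockwise seen from outside to 1.95, open and clear. Stays where left; about 1.5 N at the knob turns it. Bar 18 mm wide, 10.5 to 17.5 mm off the face: it closes only over a cover fully down.
- catch_knob (a point): Centre of the top of the catch's round red knob: 16 mm dia, 40 mm tall, standing normal to the face on the catch's tail, 42 mm from the pivot, opposite the nose, its top 57.5 mm off the face. At catch angle q it lies at x = -42 sin q, y = 102 + 42 cos q mm of the seat.
- spray_can: Bystander: blue spray can, 60 mm diameter, 170 mm tall, origin under its centre, z up.
- paste_tin: Bystander: white tin with red cap, 84 mm diameter, 85 mm tall, origin under its centre, z up.
- wrench: Bystander: steel wrench, 190 mm long, lying on the bench along its own x; origin at the underside of its middle.
Not all that is in view belongs to the job. There is more than one size of the cover; the one meant has the size given above.

How it is judged (in metres and radians):
On the way:
1. the cover sits flat on the face, down over both studs, while the catch is still open (distance between cover and seat below 0.005 m and z of cover in the frame of seat below 0.0025 m and angle between the z axis of cover and the z axis of seat, either way round below 0.05 rad and value of joint catch above 0.9 rad), for 0.2 s.
At the end, for the whole second after the job is handed in: The cover lies flat on the face over both studs (origin within 5 mm of the seat's, less than 2.5 mm off the face, parallel within 0.05 rad), at rest and released, and the catch is closed over its edge (angle below 0.15 rad) (distance between cover and seat below 0.005 m and z of cover in the frame of seat below 0.0025 m and angle between the z axis of cover and the z axis of seat, either way round below 0.05 rad and value of joint catch below 0.15 rad and linear speed of cover below 0.02 m/s); the robot touches nothing.
It fails at once if the cover is forced: pressed on the gearbox with more than 60 N (contact force between cover and seat above 60 N).
It fails at once if the spray can is moved more than 30 mm (distance of spray_can from where it was at the start of the episode above 0.03 m).
It fails at once if the paste tin is moved more than 30 mm (distance of paste_tin from where it was at the start of the episode above 0.03 m).
It fails at once if the wrench is moved more than 30 mm (distance of wrench from where it was at the start of the episode above 0.03 m).
It also fails if it takes over 61 s, if anything falls off the work surface, if the arm or the gripper's body presses on something with over 40 N, if the wrist force passes 120 N, or if a joint passes its speed limit or range.

ROBOT

A 6-joint arm with a two-finger parallel gripper is mounted at the origin on the work surface. World frame = base frame: x ahead of the robot, y to its left, z up, the work surface at z = 0. Lengths are in mm, angles in rad, forces in N, time in s.
With the tool pointing down it reaches from about 275 to 825 mm from the base axis. Payload 4.9 kg.
Tool frame: the origin (TCP) lies between the finger pads; the fingertips stand 17 mm ahead of it and the grasp point (between the pads) lies 2 mm behind it (ctrl.tip_reach is the distance from the TCP to the fingertips, in mm); z points along the fingers, y is the line along which they close (so a half turn about z gives the same grasp; the last joint's range is limited). The gripper opens to 85 mm and grips with 20 to 120 N. Pads are 22 mm wide; open, the fingers measure 114 mm over their backs; the gripper's body (76 mm by 85 mm) begins 54 mm behind the grasp point. The pads swing forward as they close: fully open they stand 13 mm farther back than shut.
Start: joints at [1.07, 0.326, -0.193, 1.052, 0, 1.437], TCP at [197.242, 513.434, 248.281] pointing down, gripper open.
Joint ranges: [-2.65, 2.65], [-0.97, 1.79], [-1.3, 1.35], [-1.93, 2.1], [-1.47, 1.37], [-3.14, 3.14]. Speed limits (rad/s): [2.57, 2.57, 3.14, 3.14, 3.14, 3.14].

INTERFACE

Orientations are given as a unit quaternion [w, x, y, z].
In Python, from rig import ctrl, viewer gives the robot as it stands.
- The arm moves only by the shell command python3 -m handwheel 'ROWS' [FORCE]. ROWS is JSON, one flat list of numbers, 7 for each row, row after row: the finger opening in m, from 0 to 0.0854, then the shift along the tool's x, y, z in m, then the turn, a rotation vector about the tool's x, y, z in rad. A call has 1 to 10 rows; each row is the pose to reach, as a shift and turn from the pose commanded when the call began, along the tool's axes at that moment; what a row does not reach only later rows make up. A row lasts 1/12 s, in which the tool goes at most 41.7 mm and 7.16 degrees, less where a joint would pass 70% of its speed; a pose out of reach is approached as far as the arm can. A call with a gripper value outside its range is refused whole. The fingers move at their own pace and stop on an object; FORCE is the grip in N (left out, the last holds). Time passes only in rows, so rows that repeat a pose let the fingers close. It gives the time, the measured TCP pose, the force, the opening and the grip force at its end, in the units of the state.
- ctrl.read_state(): the state, without advancing time (a new reading comes with each control period).
- viewer.camera(name): name is "scene" or "top" or "wrist"; returns a dict with "color" (400x640x3 uint8, red, green, blue), "fx", "fy", "cx", "cy" (pixels), "R" (3x3) and "t" (3): a world point X has camera coordinates R X + t; the wrist camera has in their place "tool_from_camera" (4x4, takes a point from camera to tool coordinates, whose origin is the TCP and whose axes are the flange's). Camera axes: x right, y down, z forward; pixel columns grow to the right and rows downward; lengths in mm; the calibration is good to about 2 mm. A picture is of the moment at which its call begins: read the wrist's pose just before it. There is no depth.
- ctrl.hand_in(): hands the job in; it is judged then, once.
The state is a dict: "time": time; "joints": joint angles; "dq": joint speeds; "effort": joint torques, N m; "position": TCP position; "ee_rot": TCP orientation; "ft_force": force on the tool from outside, world axes, zero at the start; "torque": the same for the moment, N m; "grip_width": opening from 0.0 (shut) to 1.0 (fully open); "gripper_force": force on a finger pad.
Only numpy, scipy, OpenCV 4.12 (cv2) and the standard library are available. Lean on these libraries where they do the work, as an engineer would, in place of code of your own. Each camera call takes 0.05 s, during which the arm holds its last target. There are 200 camera calls.

## Working session

There is one attempt and no reset: what is moved stays moved. The work goes in short steps, Python scripts to look and compute and a shell command to move; the robot and the scene stay as the last step left them, time stands still between calls to the robot, and variables do not carry over. Pictures are saved under pics/ and viewed, at most 10 in all, crops included, and the job is handed in when it is done.

```bash
ls; mkdir -p pics; python3 - <<'E'
from rig import ctrl, viewer
import cv2,numpy as np,pickle
ims={}
for n in("scene","top"):
    c=viewer.camera(n); pickle.dump(c,open(n+'.pkl','wb')); cv2.imwrite(f'pics/{n}.png',c['color'][:,:,::-1])
    print(n,c['fx'],c['cx'],c['cy'],np.round(c['R'],3).tolist(),c['t'])
s=ctrl.read_state();print(s)
E
```

```text
pics
scene 427.99846516551236 313.20296764178426 201.8826428694715 [[-0.722, 0.692, 0.005], [0.594, 0.623, -0.51], [-0.356, -0.365, -0.86]] [ 406.90604185 -285.15711603 1283.99489182]
top 457.2227577084702 319.94495905128633 206.86652774922555 [[-0.024, -1.0, -0.001], [-0.996, 0.024, -0.09], [0.09, -0.001, -0.996]] [  33.59823017  582.12188234 1019.24030996]
{'time': 0.1, 'joints': array([ 1.06981351e+00,  3.26838976e-01, -1.93507353e-01,  1.05198747e+00,
        5.84836401e-06,  1.43659932e+00]), 'dq': array([ 0.00092201,  0.00037249,  0.00268067, -0.00082123, -0.00050794,
       -0.00045093]), 'effort': array([ 7.43618384e-04, -4.44238186e+01,  2.63037837e+01,  7.88446341e-03,
       -1.21066209e-04,  1.04546046e-06]), 'position': array([196.98303075, 512.97918794, 247.5879676 ]), 'ee_rot': array([-2.42837272e-04,  1.82366570e-01,  9.83230310e-01, -7.29379137e-04]), 'ft_force': array([-0.13570094, -0.63387031,  0.20076392]), 'torque': array([-0.00836969,  0.00191756, -0.04118505]), 'gripper_force': 0.0, 'grip_width': 1.0020805199219862}
```

View pics/scene.png

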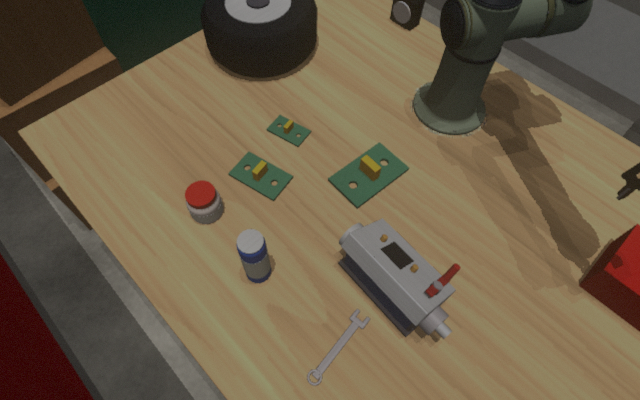

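View pics/top.png

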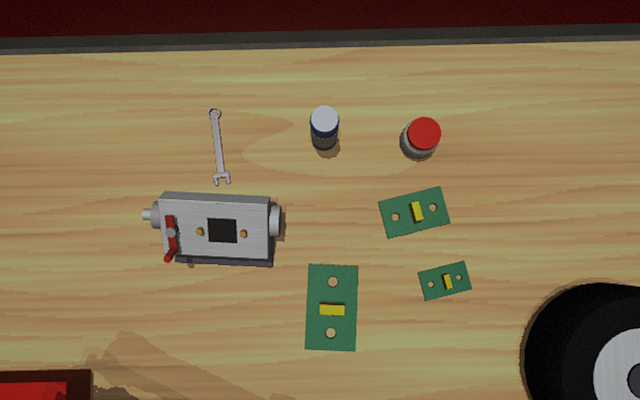

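The top view shows three covers: large (332,308), medium (415,212) and small (445,281). By scale the medium one is the 90x150 cover. The studs are at about (200,231) and (243,234), with the open catch at (170,235). The face leans towards the robot.

```bash
cat > h.py <<'E'
import cv2,numpy as np,pickle
def K(c): return np.array([[c['fx'],0,c['cx']],[0,c['fy'],c['cy']],[0,0,1]])
def ray(c,uv):
    d=c['R'].T@np.linalg.inv(K(c))@np.array([uv[0],uv[1],1.]); return -c['R'].T@c['t'],d/np.linalg.norm(d)
def onz(c,uv,z):
    o,d=ray(c,uv); return o+d*(z-o[2])/d[2]
def tri(rs):
    A=sum(np.eye(3)-np.outer(d,d) for o,d in rs); b=sum((np.eye(3)-np.outer(d,d))@o for o,d in rs); return np.linalg.solve(A,b)
def blobs(c,lo,hi,amin):
    m=cv2.inRange(cv2.cvtColor(c['color'],cv2.COLOR_RGB2HSV),lo,hi)
    cs,_=cv2.findContours(m,cv2.RETR_EXTERNAL,cv2.CHAIN_APPROX_NONE)
    return [k for k in cs if cv2.contourArea(k)>=amin]
E
python3 - <<'E'
from h import *
T=pickle.load(open('top.pkl','rb'));S=pickle.load(open('scene.pkl','rb'))
for n,c in(('top',T),('scene',S)):
    for k in blobs(c,(50,80,30),(90,255,255),300):
        P=np.float32([onz(c,p[0],8)[:2] for p in k]); print(n,'green',np.round(cv2.minAreaRect(k)[0]),cv2.minAreaRect(P))
    for nm,lo,hi in(('yel',(20,150,60),(34,255,255)),('brass',(8,90,60),(22,255,255)),('red',(0,170,60),(6,255,255))):
        for k in blobs(c,lo,hi,12):
            r=cv2.minAreaRect(k)
            if cv2.contourArea(k)<900: print(n,nm,np.round(r[0],1),np.round(r[1],1),cv2.contourArea(k))
E
```

```text
top green [331. 307.] ((354.428466796875, -0.6328849792480469), (113.63133239746094, 190.81375122070312), 86.23385620117188)
top green [444. 281.] ((408.2010192871094, -261.4144287109375), (65.16148376464844, 109.81070709228516), 12.505803108215332)
top green [414. 212.] ((567.444091796875, -197.84457397460938), (88.15626525878906, 148.87786865234375), 12.996752738952637)
top yel [331.5 309.6] [25.3 10.3] 232.5
top yel [447.6 281.1] [14.6  6. ] 69.5
top yel [416.9 210.8] [19.4  7.8] 127.0
top brass [606.  252.5] [22.  3.] 13.5
top brass [586. 253.] [16.  4.] 16.0
top brass [557.6 254.2] [ 3.9 39.2] 34.5
top brass [612.5  42.9] [ 4.8 53. ] 119.0
top red [171.3 249.1] [11.1 27.1] 138.0
top red [169.5 221.5] [12.   7.8] 70.0
top red [424.  132.5] [31.8 31.8] 792.0
scene green [133.  20.] ((486.9943542480469, -1004.44677734375), (218.5851593017578, 358.6374206542969), 46.63764572143555)
scene yel [259.3 170.2] [10.6 18.4] 127.0
scene yel [369.6 167.3] [23.8 14.6] 273.5
scene yel [287.9 126.1] [ 6.7 13. ] 59.5
scene brass [312.5 378.5] [8.5 4.2] 17.0
scene brass [253.7 356.4] [109.3   7.7] 252.5
scene brass [361.3 315.8] [7.1 6.4] 31.0
scene brass [414. 268.] [5.7 7.1] 33.0
scene brass [383.6 237.8] [5.4 7.2] 28.0
scene brass [637.5 175. ] [6. 3.] 12.5
scene brass [377.8  45.7] [45.5  3.6] 68.0
scene brass [363.9  58.5] [122.7  10. ] 683.5
scene brass [429.5  24.8] [24.4  3.1] 19.5
scene brass [366.6  50.2] [125.2   7.5] 351.5
scene brass [385.1   2.7] [15.2  8.2] 49.0
scene red [449.3 273.8] [ 7.1 23.3] 78.0
scene red [199.9 193.3] [24.6 29.1] 557.0
```

```bash
cat >> h.py <<'E'
def R_t(): 
    from rig import ctrl; from scipy.spatial.transform import Rotation as Ro
    s=ctrl.read_state(); q=s['ee_rot']; return s['position'],Ro.from_quat([q[1],q[2],q[3],q[0]]),s
E
python3 - <<'E'
from h import *
T=pickle.load(open('top.pkl','rb'));S=pickle.load(open('scene.pkl','rb'))
hsv=cv2.cvtColor(T['color'],cv2.COLOR_RGB2HSV)
st=[]
for (u,v) in((200,231),(243,234)):
    w=hsv[v-7:v+8,u-7:u+8]; m=(w[...,1]>70); y,x=np.nonzero(m); st.append((u-7+x.mean(),v-7+y.mean()))
print(st)
for a,b in zip(st,((414,268),(383.6,237.8))):
    print('stud tri',tri([ray(T,a),ray(S,b)]).round(1),'z127',onz(T,a,125).round(1),onz(S,b,125).round(1))
print('rib tri',tri([ray(T,(416.9,210.8)),ray(S,(259.3,170.2))]).round(1), onz(T,(416.9,210.8),40).round(1),onz(S,(259.3,170.2),40).round(1))
p,R,s=R_t(); print(p,R.as_matrix().round(3))
# wanted: rotation to tool down with closing axis along cover y (103deg)
from scipy.spatial.transform import Rotation as Ro
M=R.as_matrix(); print('tool y dir deg',np.degrees(np.arctan2(M[1,1],M[0,1])))
print('shift to rib above in tool',M.T@(np.array([567,-198,200])-p))
E
```

```text
[(np.float64(199.2340425531915), np.float64(230.7872340425532)), (np.float64(243.02173913043478), np.float64(232.91304347826087))]
stud tri [531.1 270.7 118.6] z127 [530.3 269.7 125. ] [534.7 270.7 125. ]
stud tri [524.5 180.1 118.2] z127 [523.8 179.6 125. ] [528.1 181.1 125. ]
rib tri [ 568.7 -202.3   20.9] [ 567.4 -198.4   40. ] [ 575.7 -190.6   40. ]
[196.98303075 512.97918794 247.5879676 ] [[-0.933  0.359 -0.001]
 [ 0.359  0.933 -0.001]
 [ 0.    -0.002 -1.   ]]
tool y dir deg 68.98473043937342
shift to rib above in tool [-600.38450964 -530.92096176   48.26956417]
```

```bash
python3 -m handwheel '[0.08,-0.3,-0.265,0,0,0,-0.3, 0.08,-0.3,-0.265,0,0,0,-0.3, 0.08,-0.3,-0.265,0,0,0,-0.3, 0.08,-0.3,-0.265,0,0,0,-0.3, 0.08,-0.3,-0.265,0,0,0,-0.3, 0.08,-0.3,-0.265,0,0,0,-0.3, 0.08,-0.3,-0.265,0,0,0,-0.3, 0.08,-0.3,-0.265,0,0,0,-0.3, 0.08,-0.3,-0.265,0,0,0,-0.3, 0.08,-0.3,-0.265,0,0,0,-0.3]'
cat > go.py <<'E'
# print tool-frame shift and rotvec from present pose to x y z (mm), tool y at yaw deg, tilt deg (tool z leaning outward)
import sys; from h import *; from scipy.spatial.transform import Rotation as Ro
x,y,z,yaw,tilt=map(float,sys.argv[1:6]); p,R,s=R_t()
a=np.radians(yaw); yy=np.array([np.cos(a),np.sin(a),0]); out=np.array([np.sin(a),-np.cos(a),0]); t=np.radians(tilt)
zz=out*np.sin(t)-np.array([0,0,1])*np.cos(t); G=Ro.from_matrix(np.c_[np.cross(yy,zz),yy,zz])
print('shift mm',(R.inv().apply(np.array([x,y,z])-p)).round(1),'rot',(R.inv()*G).as_rotvec().round(3),'pos',p.round(1),'t',s['time'],'F',s['ft_force'].round(1),'w',round(s['grip_width'],3),'j',s['joints'].round(2))
E
python3 go.py 567 -198 180 103 0
```

```text
time: 0.93
position: [383.0, 155.8, 248.2]
ee_rot: [0.0, 0.034, 0.999, -0.0]
ft_force: [0.3, 1.0, -0.4]
grip_width: 0.936
gripper_force: 0.0
shift mm [-207.8 -340.3   68.5] rot [-0.001  0.    -0.296] pos [383.  155.8 248.2] t 0.9333 F [ 0.3  1.  -0.4] w 0.936 j [ 0.21  0.07 -0.52  0.98 -0.    0.28]
```

```bash
python3 -m handwheel '[0.06,-0.208,-0.34,0.0685,0,0,-0.296, 0.06,-0.208,-0.34,0.0685,0,0,-0.296, 0.06,-0.208,-0.34,0.0685,0,0,-0.296, 0.06,-0.208,-0.34,0.0685,0,0,-0.296, 0.06,-0.208,-0.34,0.0685,0,0,-0.296, 0.06,-0.208,-0.34,0.0685,0,0,-0.296, 0.06,-0.208,-0.34,0.0685,0,0,-0.296, 0.06,-0.208,-0.34,0.0685,0,0,-0.296, 0.06,-0.208,-0.34,0.0685,0,0,-0.296, 0.06,-0.208,-0.34,0.0685,0,0,-0.296]'
python3 -m handwheel '[0.06,0,0,0,0,0,0, 0.06,0,0,0,0,0,0]'
cat > wr.py <<'E'
import sys; from h import *; from rig import viewer
p,R,s=R_t(); c=viewer.camera('wrist'); X=c['tool_from_camera']; Rw=R.as_matrix()@X[:3,:3]; o=p+R.as_matrix()@X[:3,3]
c['R']=Rw.T; c['t']=-Rw.T@o; pickle.dump(c,open('w.pkl','wb')); cv2.imwrite(f'pics/{sys.argv[1]}.png',c['color'][:,:,::-1])
E
python3 wr.py w1; python3 go.py 567 -198 180 103 0; python3 - <<'E'
from h import *
c=pickle.load(open('w.pkl','rb'))
for nm,lo,hi,z in(('green',(50,80,30),(90,255,255),8),('yel',(20,150,60),(34,255,255),44)):
    for k in blobs(c,lo,hi,200):
        P=np.float32([onz(c,p[0],z)[:2] for p in k]); print(nm,cv2.boundingRect(k),cv2.minAreaRect(P))
E
```

```text
time: 1.77
position: [566.8, -195.6, 179.1]
ee_rot: [-0.0, -0.114, 0.993, 0.0]
ft_force: [0.3, 0.6, 0.5]
grip_width: 0.705
gripper_force: 0.0
time: 1.93
position: [566.3, -195.4, 178.2]
ee_rot: [-0.001, -0.113, 0.994, 0.001]
ft_force: [-1.0, -0.0, -0.2]
grip_width: 0.701
gripper_force: 0.0
shift mm [-0.2 -4.3 -1.2] rot [ 0.002 -0.002  0.001] pos [ 565.8 -193.9  178.8] t 1.9833 F [-0.1  1.1  0. ] w 0.701 j [-0.45  0.47 -0.16  0.94  0.   -0.68]
green (246, 142, 147, 82) ((568.5243530273438, -197.98837280273438), (89.47769165039062, 149.07284545898438), 12.934813499450684)
green (483, 0, 157, 132) ((403.419677734375, -2.366546630859375), (116.70008087158203, 96.45950317382812), 86.1786880493164)
green (226, 0, 125, 42) ((426.548095703125, -258.250732421875), (31.95210075378418, 109.32931518554688), 12.964838027954102)
yel (310, 166, 19, 51) ((565.3392944335938, -198.86495971679688), (49.53235626220703, 17.289058685302734), 13.332306861877441)
```

View pics/w1.png

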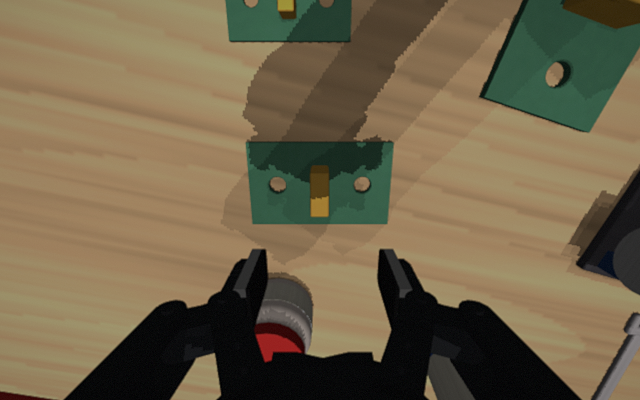

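The wrist view confirms the 90x150 cover, with its rib at (320,190), centred at (568,-198). The tin is clear of the hand, so I descend.

```bash
python3 go.py 568 -198.5 60 103 0
```

```text
shift mm [ -1.3  -5.2 118.8] rot [ 0.002 -0.002  0.001] pos [ 565.8 -193.9  178.8] t 1.9833 F [-0.1  1.1  0. ] w 0.701 j [-0.45  0.47 -0.16  0.94  0.   -0.68]
```

```bash
python3 -m handwheel '[0.06,-0.001,-0.004,0.12,0,0,0, 0.06,-0.001,-0.004,0.12,0,0,0, 0.06,-0.001,-0.004,0.12,0,0,0, 0.06,-0.001,-0.004,0.12,0,0,0, 0.06,-0.001,-0.004,0.12,0,0,0, 0.06,-0.001,-0.004,0.12,0,0,0]'; python3 go.py 568 -198.5 30 103 0;python3 go.py 568 -198.5 30 103 0
```

```text
time: 2.48
position: [569.4, -196.8, 62.2]
ee_rot: [0.001, -0.115, 0.993, -0.0]
ft_force: [-0.3, 0.3, 0.5]
grip_width: 0.705
gripper_force: 0.0
shift mm [ 1.8 -1.3 32.2] rot [-0.001  0.002  0.004] pos [ 569.4 -196.8   62.2] t 2.4833 F [-0.3  0.3  0.5] w 0.705 j [-0.46  0.6  -0.28  0.69  0.   -0.69]
shift mm [ 1.8 -1.3 32.2] rot [-0.001  0.002  0.004] pos [ 569.4 -196.8   62.2] t 2.4833 F [-0.3  0.3  0.5] w 0.705 j [-0.46  0.6  -0.28  0.69  0.   -0.69]
```

```bash
python3 -m handwheel '[0.06,0.001,-0.001,0.03,0,0,0, 0.06,0.001,-0.001,0.03,0,0,0, 0.06,0.001,-0.001,0.03,0,0,0, 0,0.001,-0.001,0.03,0,0,0, 0,0.001,-0.001,0.03,0,0,0, 0,0.001,-0.001,0.03,0,0,0, 0,0.001,-0.001,0.03,0,0,0, 0,0.001,-0.001,0.03,0,0,0, 0,0.001,-0.001,0.03,0,0,0, 0,0.001,-0.001,0.03,0,0,0]' 60; python3 -m handwheel '[0,0,0,0,0,0,0, 0,0,0,0,0,0,0, 0,0,0,0,0,0,0, 0,0,0,0,0,0,0, 0,0,0,-0.15,0,0,0, 0,0,0,-0.15,0,0,0, 0,0,0,-0.15,0,0,0, 0,0,0,-0.15,0,0,0, 0,0,0,-0.15,0,0,0, 0,0,0,-0.15,0,0,0]';  python3 go.py 450 225 250 86 30
```

```text
time: 3.32
position: [568.7, -198.8, 31.6]
ee_rot: [0.001, -0.114, 0.993, -0.0]
ft_force: [0.2, 1.8, 7.7]
grip_width: 0.199
gripper_force: 60.4
time: 4.15
position: [568.5, -198.9, 181.5]
ee_rot: [0.001, -0.114, 0.993, -0.001]
ft_force: [-1.5, 0.0, -4.1]
grip_width: 0.206
gripper_force: 59.9
shift mm [ 19.  439.6 -69.5] rot [ 0.077 -0.517  0.293] pos [ 568.5 -198.9  181.5] t 4.15 F [-1.5  0.  -4.1] w 0.206 j [-0.46  0.47 -0.15  0.95 -0.   -0.69]
```

```bash
python3 go.py 518 226 280 86 30; python3 -c "
import pickle;c=pickle.load(open('w.pkl','rb'));print(c['tool_from_camera'].round(2))"
```

```text
shift mm [-47.6 425.1 -99.3] rot [ 0.077 -0.517  0.293] pos [ 568.5 -198.9  181.5] t 4.15 F [-1.5  0.  -4.1] w 0.206 j [-0.46  0.47 -0.15  0.95 -0.   -0.69]
[[ 0.0000e+00 -9.4000e-01 -3.3000e-01  8.5320e+01]
 [ 1.0000e+00  0.0000e+00 -0.0000e+00 -6.0000e-02]
 [ 0.0000e+00 -3.3000e-01  9.4000e-01 -1.2685e+02]
 [ 0.0000e+00  0.0000e+00  0.0000e+00  1.0000e+00]]
```

```bash
python3 -m handwheel '[0,-0.048,0.425,-0.1,0.077,-0.517,0.293, 0,-0.048,0.425,-0.1,0.077,-0.517,0.293, 0,-0.048,0.425,-0.1,0.077,-0.517,0.293, 0,-0.048,0.425,-0.1,0.077,-0.517,0.293, 0,-0.048,0.425,-0.1,0.077,-0.517,0.293, 0,-0.048,0.425,-0.1,0.077,-0.517,0.293, 0,-0.048,0.425,-0.1,0.077,-0.517,0.293, 0,-0.048,0.425,-0.1,0.077,-0.517,0.293, 0,-0.048,0.425,-0.1,0.077,-0.517,0.293, 0,-0.048,0.425,-0.1,0.077,-0.517,0.293]';python3 go.py 518 226 280 86 30
```

```text
time: 4.98
position: [517.6, 205.7, 272.2]
ee_rot: [0.255, 0.034, 0.966, -0.009]
ft_force: [0.1, -1.3, -3.0]
grip_width: 0.199
gripper_force: 60.0
shift mm [-3.  20.2 -7.3] rot [-0.001 -0.008  0.   ] pos [517.6 205.7 272.2] t 4.9833 F [ 0.1 -1.3 -3. ] w 0.199 j [ 0.35  0.03 -0.63  0.43 -0.2   0.37]
```

```bash
python3 -m handwheel '[0,-0.003,0.02,-0.007,0,0,0, 0,-0.003,0.02,-0.007,0,0,0, 0,-0.003,0.02,-0.007,0,0,0]';python3 go.py 518 226 280 86 30; python3 wr.py w2
```

```text
time: 5.23
position: [519.3, 225.3, 279.8]
ee_rot: [0.255, 0.033, 0.966, -0.009]
ft_force: [-0.1, -0.7, -3.3]
grip_width: 0.199
gripper_force: 60.3
shift mm [ 1.1  0.7 -0.9] rot [ 0.    -0.007  0.002] pos [519.3 225.3 279.8] t 5.2333 F [-0.1 -0.7 -3.3] w 0.199 j [ 0.39  0.05 -0.59  0.46 -0.22  0.4 ]
```

View pics/w2.png

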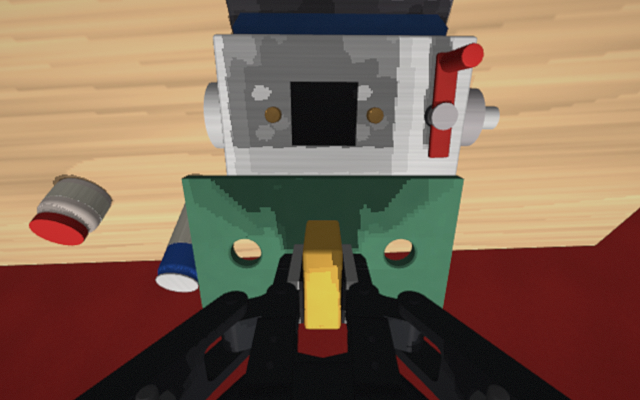

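The studs are at (273,115) and (375,115) and the held cover's holes at (246,252) and (400,252), all level with each other. The catch is open at the right, with its knob at (470,52).

```bash
cat > al.py <<'E'
from h import *
c=pickle.load(open('w.pkl','rb')); X=c['tool_from_camera']; Ki=np.linalg.inv(K(c))
def tray(uv): return X[:3,:3]@Ki@np.array([uv[0],uv[1],1.])
B=[]
for k in blobs(c,(8,90,60),(24,255,255),60):
    (u,v),r=cv2.minEnclosingCircle(k)
    if v<160: m=cv2.moments(k); B.append((m['m10']/m['m00'],m['m01']/m['m00'])); print('stud',B[-1],r,cv2.boundingRect(k))
B.sort()
d1,d2=map(tray,B[:2]); n1=d1/d1[2]; n2=d2/d2[2]
f=lambda h:(X[:3,3]+n1*(h-X[2,3]),X[:3,3]+n2*(h-X[2,3]))
h=90/np.linalg.norm(n1-n2)+X[2,3]; 
for hh in(h,130,136,142): print(hh,[q.round(1) for q in f(hh)])
m=cv2.inRange(cv2.cvtColor(c['color'],cv2.COLOR_RGB2HSV),(50,80,20),(90,255,255)); cs,_=cv2.findContours(m,cv2.RETR_CCOMP,cv2.CHAIN_APPROX_NONE)
for k in cs:
    b=cv2.boundingRect(k)
    if 20<b[2]<50 and 15<b[3]<50 and b[1]>200: 
        u=b[0]+b[2]/2-.5
        # top rim spans the top of bbox: use top-left/right extremes
        for hh in(20,23.6,27): 
            P=np.array([X[:3,3]+tray(p[0])/tray(p[0])[2]*(hh-X[2,3]) for p in k]); print('hole',b,hh,P.min(0).round(1),P.max(0).round(1))
y0=np.nonzero(m[:,320])[0]; print('edge row',y0[:3], [ (np.nonzero(m[:,u])[0][:1]) for u in(200,260,380,440)])
E
python3 al.py
```

```text
stud (374.59945504087193, 114.97820163487738) 8.312834739685059 (367, 108, 17, 16)
stud (272.4672131147541, 114.31420765027322) 8.1542387008667 (265, 107, 16, 16)
stud (550.7606181102685, 120.64524521063333) 156.5009002685547 (446, 0, 194, 252)
stud (103.65542106438822, 115.23613670631596) 173.81753540039062 (0, 0, 233, 266)
33.904617068308255 [array([  75.7, -116.8,   33.9]), array([ 76.2, -26.8,  33.9])]
130 [array([  70.3, -186.3,  130. ]), array([ 71.1, -42.6, 130. ])]
136 [array([  70. , -190.7,  136. ]), array([ 70.8, -43.6, 136. ])]
142 [array([  69.7, -195. ,  142. ]), array([ 70.5, -44.6, 142. ])]
hole (383, 237, 31, 25) 20 [-4.7 34.4 20. ] [10.7 51.5 20. ]
hole (383, 237, 31, 25) 23.6 [-6.9 35.2 23.6] [ 8.9 52.8 23.6]
hole (383, 237, 31, 25) 27 [-9. 36. 27.] [ 7.2 53.9 27. ]
hole (231, 237, 32, 25) 20 [ -4.8 -52.1  20. ] [ 10.7 -34.6  20. ]
hole (231, 237, 32, 25) 23.6 [ -6.9 -53.4  23.6] [  8.9 -35.5  23.6]
hole (231, 237, 32, 25) 27 [ -9.  -54.6  27. ] [  7.1 -36.2  27. ]
edge row [176 177 178] [array([176]), array([176]), array([177]), array([177])]
```

```bash
sed -i 's/^B.sort.*/B=sorted(b for b in B if 240<b[0]<410)/' al.py; python3 al.py | grep -v hole; python3 - <<'E'
from h import *
c=pickle.load(open('w.pkl','rb')); X=c['tool_from_camera']; Ki=np.linalg.inv(K(c))
T=pickle.load(open('top.pkl','rb'))
# tilt check: rays to face edges
for uv in((215,35),(476,35),(183,177),(463,177)):
    d=X[:3,:3]@Ki@np.array([*uv,1.]); d/=d[2]
    for h in (27.6,150): print(uv,h,(X[:3,3]+d*(h-X[2,3])).round(1))
p,R,s=R_t(); print('normal',-R.as_matrix()[:,2])
E
```

```text
stud (374.59945504087193, 114.97820163487738) 8.312834739685059 (367, 108, 17, 16)
stud (272.4672131147541, 114.31420765027322) 8.1542387008667 (265, 107, 16, 16)
stud (550.7606181102685, 120.64524521063333) 156.5009002685547 (446, 0, 194, 252)
stud (103.65542106438822, 115.23613670631596) 173.81753540039062 (0, 0, 233, 266)
139.26075224561538 [array([ 70.6, -44.1, 139.3]), array([ 70.1,  45.9, 139.3])]
130 [array([ 71.1, -42.6, 130. ]), array([ 70.6,  44.3, 130. ])]
136 [array([ 70.8, -43.6, 136. ]), array([ 70.3,  45.3, 136. ])]
142 [array([ 70.5, -44.6, 142. ]), array([ 70. ,  46.4, 142. ])]
edge row [176 177 178] [array([176]), array([176]), array([177]), array([177])]
(215, 35) 27.6 [112.4 -50.8  27.6]
(215, 35) 150 [134.4 -90.7 150. ]
(476, 35) 27.6 [112.4  72.1  27.6]
(476, 35) 150 [134.4 129.4 150. ]
(183, 177) 27.6 [ 43.4 -76.7  27.6]
(183, 177) 150 [  10.8 -137.2  150. ]
(463, 177) 27.6 [43.4 77.  27.6]
(463, 177) 150 [ 10.9 138.2 150. ]
normal [-0.49220944  0.03557491  0.86974956]
```

```bash
python3 -m handwheel '[0,0.0705,0.001,0.03,0,-0.006,0.005, 0,0.0705,0.001,0.06,0,-0.006,0.005, 0,0.0705,0.001,0.085,0,-0.006,0.005, 0,0.0705,0.001,0.092,0,-0.006,0.005, 0,0.0705,0.001,0.092,0,-0.006,0.005, 0,0.0705,0.001,0.092,0,-0.006,0.005]'; python3 go.py 518 226 280 86 30; python3 wr.py w3
```

```text
time: 5.78
position: [506.4, 225.6, 167.9]
ee_rot: [0.26, 0.038, 0.965, -0.008]
ft_force: [0.7, 0.7, -2.4]
grip_width: 0.201
gripper_force: 60.2
shift mm [-66.3   1.6 -91.1] rot [-0.001  0.003 -0.008] pos [506.4 225.6 167.9] t 5.7833 F [ 0.7  0.7 -2.4] w 0.201 j [ 0.41  0.17 -0.79  0.13 -0.23  0.43]
```

View pics/w3.png

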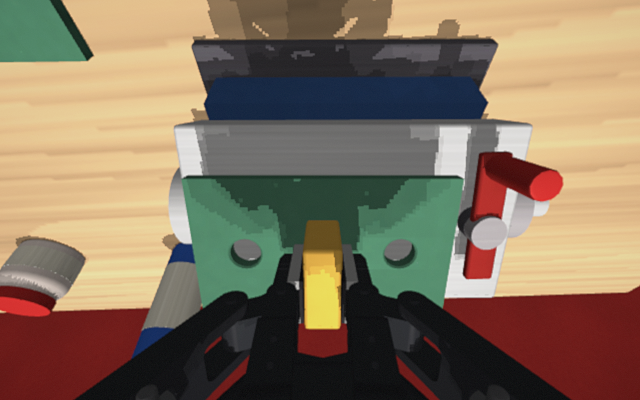

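```bash
python3 -m handwheel '[0,0,0,0.003,0,0,0, 0,0,0,0.006,0,0,0, 0,0,0,0.009,0,0,0, 0,0,0,0.0105,0,0,0, 0,0,0,0.012,0,0,0, 0,0,0,0.012,0,0,0]'|grep -E "pos|ft"; python3 -m handwheel '[0,0,0,0.001,0,0,0, 0,0,0,0.002,0,0,0, 0,0,0,0.002,0,0,0]'|grep -E "pos|ft";python3 -m handwheel '[0,0,0,0.001,0,0,0, 0,0,0,0.002,0,0,0, 0,0,0,0.002,0,0,0]'|grep -E "pos|ft"
```

```text
position: [511.8, 226.3, 157.1]
ft_force: [0.6, -0.3, -2.0]
position: [512.4, 226.3, 156.2]
ft_force: [-8.6, -0.4, 9.1]
position: [512.7, 226.4, 155.9]
ft_force: [-24.7, -2.1, 28.4]
```

Contact came at stud-top height, so the holes aren't lined up yet. I'll back off to a light touch and slide.

```bash
g(){ grep -E "pos|ft"|tr '\n' ' ';echo; }; python3 -m handwheel '[0,0,0,-0.003,0,0,0, 0,0,0,-0.003,0,0,0]'|g; python3 -m handwheel '[0,0.001,0,0,0,0,0, 0,0.002,0,0,0,0,0, 0,0.003,0,0,0,0,0, 0,0.003,0,0.001,0,0,0, 0,0.003,0,0.001,0,0,0]'|g
```

```text
position: [512.2, 226.6, 157.2] ft_force: [-0.2, 0.9, -3.0] 
position: [509.4, 226.1, 152.9] ft_force: [0.2, -0.4, -3.7]
```

```bash
g(){ grep -E "pos|ft"|tr '\n' ' ';echo; }; python3 -m handwheel '[0,0,0,0.001,0,0,0, 0,0,0,0.002,0,0,0, 0,0,0,0.002,0,0,0]'|g; python3 -m handwheel '[0,0,0,0.001,0,0,0, 0,0,0,0.0015,0,0,0, 0,0,0,0.0015,0,0,0]'|g
```

```text
position: [510.9, 226.1, 151.6] ft_force: [-1.0, -0.3, -2.7] 
position: [511.9, 226.2, 150.7] ft_force: [-0.6, 0.1, -2.8]
```

The force has vanished below stud-top height, so the holes are over the studs. I'll keep lowering gently.

```bash
g(){ grep -E "pos|ft"|tr '\n' ' ';echo; }; python3 -m handwheel '[0,0,0,0.001,0,0,0, 0,0,0,0.002,0,0,0, 0,0,0,0.003,0,0,0, 0,0,0,0.003,0,0,0]'|g; python3 -m handwheel '[0,0,0,0.001,0,0,0, 0,0,0,0.002,0,0,0, 0,0,0,0.003,0,0,0, 0,0,0,0.003,0,0,0]'|g; python3 -m handwheel '[0,0,0,0.001,0,0,0, 0,0,0,0.002,0,0,0, 0,0,0,0.002,0,0,0]'|g
```

```text
position: [513.4, 226.1, 148.1] ft_force: [-0.3, -0.4, -3.3] 
position: [514.9, 226.0, 145.5] ft_force: [-0.8, -0.6, -3.0] 
position: [515.9, 226.0, 143.8] ft_force: [0.1, -0.7, -3.3]
```

```bash
g(){ grep -E "pos|ft"|tr '\n' ' ';echo; }; python3 -m handwheel '[0,0,0,0.0007,0,0,0, 0,0,0,0.0015,0,0,0, 0,0,0,0.0015,0,0,0]'|g; python3 -m handwheel '[0,0,0,0.0007,0,0,0, 0,0,0,0.001,0,0,0, 0,0,0,0.001,0,0,0]'|g
```

```text
position: [516.6, 226.0, 142.8] ft_force: [-2.9, 0.6, -0.6] 
position: [516.7, 226.0, 142.8] ft_force: [-10.3, 0.4, 11.1]
```

```bash
g(){ grep -E "pos|ft|wid"|tr '\n' ' ';echo; }; python3 -m handwheel '[0,0,0,-0.001,0,0,0, 0.034,0,0,-0.001,0,0,0, 0.034,0,0,-0.001,0,0,0, 0.034,0,0,-0.001,0,0,0, 0.034,0,0,-0.04,0,0,0, 0.034,0,0,-0.08,0,0,0, 0.034,0,0,-0.12,0,0,0, 0.034,0,0,-0.13,0,0,0, 0.034,0,0,-0.13,0,0,0, 0.034,0,0,-0.13,0,0,0]'|g; python3 wr.py w4
```

```text
position: [452.5, 230.7, 255.0] ft_force: [0.2, -0.6, 0.9] grip_width: 0.395
```

View pics/w4.png

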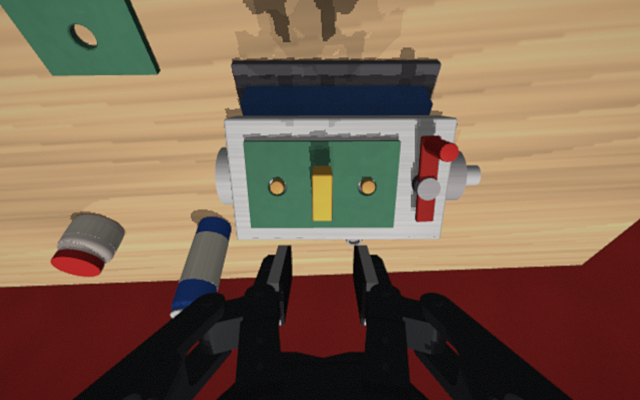

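The cover is seated, with both studs showing through its holes at (277,186) and (368,186). The catch is still open, with its knob top at (449,152). Next I measure the knob.

```bash
python3 - <<'E'
from h import *
c=pickle.load(open('w.pkl','rb')); X=c['tool_from_camera']; Ki=np.linalg.inv(K(c))
def at(uv,h):
    d=X[:3,:3]@Ki@np.array([*uv,1.]); d/=d[2]; return (X[:3,3]+d*(h-X[2,3])).round(1)
a=(277,186.5);b=(368.5,186.5)
d=[X[:3,:3]@Ki@np.array([*u,1.]) for u in(a,b)]; h=90/np.linalg.norm(d[0]/d[0][2]-d[1]/d[1][2])+X[2,3]; print('stud top h',h)
print(at(a,147),at(b,147),'knob',at((449,152),104))
hsv=cv2.cvtColor(c['color'],cv2.COLOR_RGB2HSV)
print(hsv[140:166:2,449].tolist(), hsv[152,434:464:2].tolist())
p,R,s=R_t(); print(p,R.as_matrix().round(3).tolist(),s['joints'].round(2))
E
```

```text
stud top h 146.9441283313157
[  1.9 -44.7 147. ] [  2.   45.3 147. ] knob [ 43.6 100.8 104. ]
[[40, 4, 189], [1, 62, 90], [1, 203, 156], [1, 201, 174], [0, 196, 176], [0, 196, 177], [1, 197, 177], [0, 196, 181], [0, 197, 181], [1, 197, 185], [1, 198, 187], [1, 30, 186], [30, 1, 179]] [[2, 208, 65], [1, 212, 59], [0, 212, 54], [0, 200, 138], [1, 196, 182], [0, 197, 179], [1, 197, 179], [1, 196, 180], [1, 199, 178], [0, 198, 178], [1, 199, 178], [0, 201, 178], [0, 185, 154], [19, 27, 75], [17, 98, 174]]
[452.09290576 230.27892126 253.65843458] [[-0.862, 0.075, 0.502], [0.066, 0.997, -0.035], [-0.503, 0.003, -0.864]] [ 0.47 -0.03 -0.75  0.39 -0.26  0.49]
```

```bash
g(){ grep -E "pos|ft|wid|grip"|tr '\n' ' ';echo; }; python3 -m handwheel '[0.045,0.0436,0.1008,0.05,0,0,0, 0.045,0.0436,0.1008,0.05,0,0,0, 0.045,0.0436,0.1008,0.05,0,0,0, 0.045,0.0436,0.1008,0.05,0,0,0, 0.045,0.0436,0.1008,0.07,0,0,0, 0.045,0.0436,0.1008,0.09,0,0,0, 0.045,0.0436,0.1008,0.1,0,0,0, 0.045,0.0436,0.1008,0.114,0,0,0, 0.045,0.0436,0.1008,0.114,0,0,0, 0.045,0.0436,0.1008,0.114,0,0,0]'|g; python3 wr.py w5; python3 -m handwheel '[0,0,0,0,0,0,0, 0,0,0,0,0,0,0, 0,0,0,0,0,0,0, 0,0,0,0,0,0,0, 0,0,0,0,0,0,0, 0,0,0,0,0,0,0]' 20|g;  python3 wr.py w5
```

```text
position: [478.7, 328.6, 132.6] ft_force: [-0.5, 0.5, -0.0] grip_width: 0.527 gripper_force: 0.0 
position: [479.2, 330.1, 134.9] ft_force: [-4.3, 0.4, 6.3] grip_width: 0.179 gripper_force: 21.5
```

View pics/w5.png

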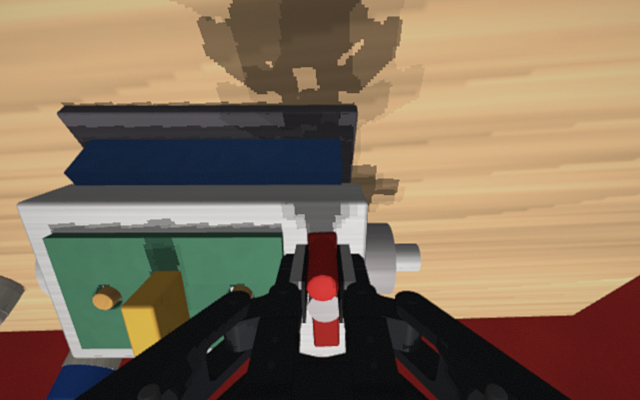

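The knob is gripped between the pads at (321,290). I raise 2 mm and then swing the catch along the arc.

```bash
g(){ grep -E "pos|ft|wid|grip"|tr '\n' ' ';echo; }; python3 -m handwheel '[0,0,0,-0.002,0,0,0, 0,-0.0006,0.0086,-0.002,0,0,0, 0,-0.0028,0.0167,-0.002,0,0,0, 0,-0.0066,0.0242,-0.002,0,0,0, 0,-0.0118,0.0308,-0.002,0,0,0, 0,-0.0118,0.0308,-0.002,0,0,0, 0,-0.0118,0.0308,-0.002,0,0,0]'|g
```

```text
position: [489.0, 358.9, 140.0] ft_force: [-1.0, -0.6, -7.0] grip_width: 0.175 gripper_force: 22.3
```

```bash
g(){ grep -E "pos|ft|wid|grip"|tr '\n' ' ';echo; }; python3 -m handwheel '[0,-0.0065,0.0054,0.0007,0,0,0, 0,-0.0138,0.0094,0.0007,0,0,0, 0,-0.0218,0.0119,0.0007,0,0,0, 0,-0.0281,0.0126,0.0007,0,0,0, 0,-0.0302,0.0127,0.0007,0,0,0, 0,-0.0315,0.0127,0.0007,0,0,0, 0,-0.0315,0.0127,0.0007,0,0,0, 0,-0.0315,0.0127,0.0007,0,0,0]'|g
```

```text
position: [518.2, 370.5, 156.3] ft_force: [-2.0, 2.6, -8.1] grip_width: 0.176 gripper_force: 22.3
```

```bash
g(){ grep -E "pos|ft|wid|grip"|tr '\n' ' ';echo; }; python3 -m handwheel '[0,-0.0015,0,0,0,0,0, 0,-0.0015,0,0,0,0,0]'|g; python3 -m handwheel '[0.045,0,0,0,0,0,0, 0.045,0,0,0,0,0,0, 0.045,0,0,0,0,0,0, 0.045,0,0,-0.03,0,0,0, 0.045,0,0,-0.06,0,0,0, 0.045,0,-0.06,-0.1,0,0,0, 0.045,0,-0.1,-0.13,0,0,0, 0.045,0,-0.1,-0.13,0,0,0, 0.045,0,-0.1,-0.13,0,0,0, 0.045,0,-0.1,-0.13,0,0,0]'|g; python3 wr.py w6
```

```text
position: [520.1, 370.5, 157.5] ft_force: [-0.5, 3.3, -9.9] grip_width: 0.177 gripper_force: 22.1 
position: [448.7, 274.6, 273.3] ft_force: [1.1, 1.1, 0.3] grip_width: 0.529 gripper_force: 0.0
```

View pics/w6.png

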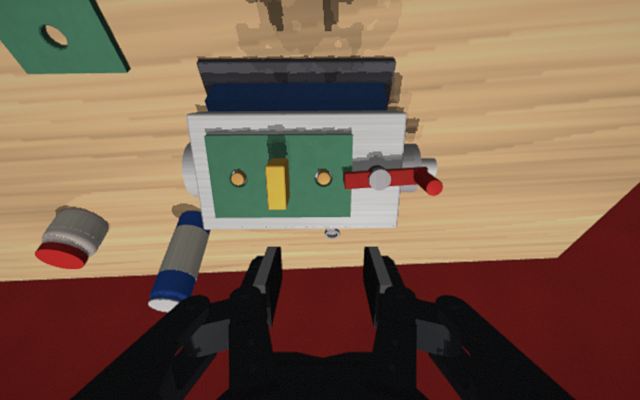

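The nose is over the cover's edge at (348,181), with the pivot at (379,178) and the knob at (434,186). I'll check the bar's angle.

```bash
python3 - <<'E'
from h import *
c=pickle.load(open('w.pkl','rb')); X=c['tool_from_camera']; Ki=np.linalg.inv(K(c))
def at(uv,h):
    d=X[:3,:3]@Ki@np.array([*uv,1.]); d/=d[2]; return (X[:3,3]+d*(h-X[2,3]))
m=cv2.inRange(cv2.cvtColor(c['color'],cv2.COLOR_RGB2HSV),(0,150,40),(8,255,255))|cv2.inRange(cv2.cvtColor(c['color'],cv2.COLOR_RGB2HSV),(172,150,40),(180,255,255))
st=[]
for u,v in((238,178),(323,178)):
    hs=cv2.cvtColor(c['color'],cv2.COLOR_RGB2HSV)[v-10:v+11,u-10:u+11]; w=((hs[...,0]<26)&(hs[...,0]>8)&(hs[...,1]>110)); y,x=np.nonzero(w); st.append((u-10+x.mean(),v-10+y.mean()))
print(st); d=[X[:3,:3]@Ki@np.array([*u,1.]) for u in st]; h=90/np.linalg.norm(d[0]/d[0][2]-d[1]/d[1][2])+X[2,3]; 
a,b=at(st[0],h),at(st[1],h); print(h,a,b)
for u in range(346,420,6): 
    r=np.nonzero(m[150:210,u])[0]+150
    if len(r): print(u,r.min(),r.max(),end='; ')
o=(a+b)/2; ax=(b-a)/90; K_=at((434,187),h+14-57.5); e=K_-o; y=e@ax; x=-(e[0]*ax[1]-e[1]*ax[0]); print('\nknob seat',x,y,'q',np.arctan2(-x,y-102))
E
```

```text
[(np.float64(237.85542168674698), np.float64(177.93975903614458)), (np.float64(323.6898734177215), np.float64(177.35443037974684))]
167.95533138082538 [  4.96833816 -88.71075972 167.95533138] [  5.62815676   1.28682158 167.95533138]
346 172 188; 352 172 187; 358 172 187; 364 171 186; 370 170 173; 388 170 171; 394 169 184; 400 169 184; 406 169 184; 412 168 183; 418 168 183; 
knob seat -1.9434875484421876 144.45128098480694 q 0.04574965437246345
```

The catch angle is about 0.05 rad. That's within tolerance, but the task asks for the stop, so I'll nudge the knob home with closed fingers from downhill.

```bash
g(){ grep -E "pos|ft"|tr '\n' ' ';echo; }; python3 -m handwheel '[0,0.042,0.1,0,0,0,0, 0,0.042,0.1,0,0,0,0, 0,0.042,0.1,0,0,0,0, 0,0.042,0.1,0,0,0,0, 0,0.042,0.1,0.04,0,0,0, 0,0.042,0.1,0.08,0,0,0, 0,0.042,0.1,0.118,0,0,0, 0,0.042,0.1,0.118,0,0,0, 0,0.034,0.1,0.118,0,0,0, 0,0.034,0.1,0.118,0,0,0]'|g; python3 -m handwheel '[0,-0.002,0,0,0,0,0, 0,-0.004,0,0,0,0,0, 0,-0.004,0,0,0,0,0]'|g; python3 -m handwheel '[0,-0.001,0,0,0,0,0, 0,-0.002,0,0,0,0,0, 0,-0.002,0,0,0,0,0]'|g
```

```text
position: [486.7, 373.6, 152.5] ft_force: [0.9, 0.1, 1.3] 
position: [489.3, 373.7, 155.7] ft_force: [0.0, 0.3, -0.2] 
position: [490.3, 372.8, 154.9] ft_force: [-0.2, 0.1, -0.3]
```

```bash
g(){ grep -E "pos|ft"|tr '\n' ' ';echo; }; for i in 1; do python3 -m handwheel '[0,-0.001,0,0,0,0,0, 0,-0.002,0,0,0,0,0, 0,-0.002,0,0,0,0,0]'|g; python3 -m handwheel '[0,-0.001,0,0,0,0,0, 0,-0.002,0,0,0,0,0, 0,-0.002,0,0,0,0,0]'|g; python3 -m handwheel '[0,-0.001,0,0,0,0,0, 0,-0.0015,0,0,0,0,0, 0,-0.0015,0,0,0,0,0]'|g; done
```

```text
position: [492.1, 372.5, 155.3] ft_force: [0.4, -0.7, 0.4] 
position: [493.7, 372.3, 156.1] ft_force: [0.3, 0.4, 0.2] 
position: [494.5, 372.3, 156.6] ft_force: [-2.0, 1.6, -0.7]
```

Contact with the knob has begun, so I continue to the stop.

```bash
g(){ grep -E "pos|ft"|tr '\n' ' ';echo; }; python3 -m handwheel '[0,-0.001,0,0,0,0,0, 0,-0.0015,0,0,0,0,0, 0,-0.0015,0,0,0,0,0]'|g; python3 -m handwheel '[0,-0.001,0,0,0,0,0, 0,-0.001,0,0,0,0,0]'|g; python3 -m handwheel '[0,-0.001,0,0,0,0,0, 0,-0.001,0,0,0,0,0]'|g
```

```text
position: [496.1, 372.4, 157.7] ft_force: [-1.0, 1.5, -1.4] 
position: [496.3, 372.3, 157.7] ft_force: [-4.4, 3.1, -1.7] 
position: [496.4, 372.3, 157.8] ft_force: [-5.9, 3.3, -1.0]
```

The force rises and the knob no longer moves, so the catch is at its stop. I'll retreat and do a numeric check.

```bash
python3 -m handwheel '[0,0.008,0,0,0,0,0, 0,0.012,0,0,0,0,0, 0,0.012,0,-0.04,0,0,0, 0,0.012,0,-0.08,0,0,0, 0,0.012,0,-0.12,0,0,0, 0,0,-0.06,-0.13,0,0,0, 0,-0.02,-0.1,-0.13,0,0,0, 0,-0.02,-0.1,-0.13,0,0,0, 0,-0.02,-0.1,-0.13,0,0,0, 0,-0.02,-0.1,-0.13,0,0,0]'; python3 wr.py w7
```

```text
time: 17.45
position: [443.2, 274.3, 282.0]
ee_rot: [0.262, 0.038, 0.964, -0.008]
ft_force: [-0.7, -0.2, 0.2]
grip_width: -0.001
gripper_force: 0.0
```

View pics/w7.png

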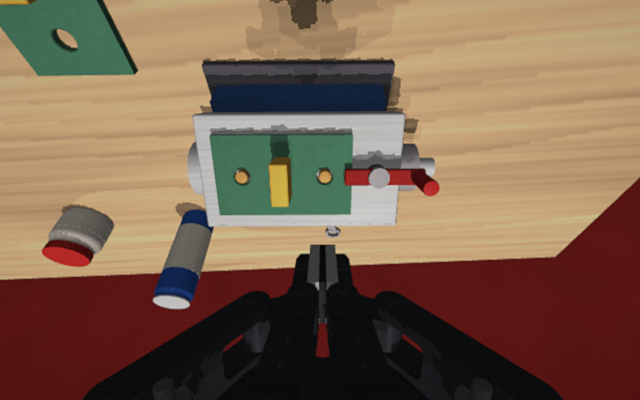

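The catch bar is now level, with its nose over the cover's edge at (348,178). Both studs stand through the holes, and the bystanders are in place.

```bash
python3 -c "
from rig import ctrl; print(ctrl.hand_in())"
```

```text
the job is handed in; nothing more can be done
None
```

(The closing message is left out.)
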